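# Step the sample carousel back one place

### The arm

A 6-joint arm with a two-finger parallel gripper is mounted at the origin on the work surface. World frame = base frame: x ahead of the robot, y to its left, z up, the work surface at z = 0. Lengths are in mm, angles in rad, forces in N, time in s.
With the tool pointing down it reaches from about 425 to 950 mm from the base axis. Payload 3.5 kg.
Tool frame: the origin (TCP) lies midway between the tips of the shut fingers; the grasp point (between the pads) lies 19 mm behind it (grip_point_offset is the distance from the TCP to the grasp point, in mm); z points along the fingers, y is the direction in which the jaws open and shut (so a half turn about z gives the same grasp; the last joint's range is limited). The gripper opens to 85 mm and grips with 20 to 120 N. Pads are 22 mm wide; open, the fingers measure 114 mm over their backs; the gripper's body (76 mm by 85 mm) begins 54 mm behind the grasp point. The pads swing forward as they close: fully open they stand 13 mm farther back than shut.
Start: joints at [1.026, 0.286, 1.577, -0, 1.279, -0.15], TCP at [259.584, 623.075, 231.325] pointing down, gripper open.
Joint ranges: [-2.77, 2.77], [-0.9, 2.22], [0.21, 2.48], [-1.53, 4.67], [0.24, 2.81], [-2.84, 2.84]. Speed limits (rad/s): [2.79, 2.79, 3.14, 3.14, 3.14, 3.14].

### API

Orientations are given as a 3x3 rotation matrix whose columns are the frame's x, y, z axes.
In Python, from plant import read_state, read_camera, get_calibration, close_job, masks_of, grip_point_offset gives the robot as it stands. The module is installed in compiled form; this text tells all that it offers.
- The arm moves only by the tool drive_tool, never from a script. Its arguments are lists of equal length, an entry for each row: "dp": the shift along the tool's x, y, z in m, a list of three; "twist": the turn about the tool's z in degrees. A call has 1 to 12 rows; each row shifts and turns the commanded pose from where the row before left it, along the tool's axes as they then stand; what a row does not reach is not made up. A row lasts 1/8 s, in which the tool goes at most 62.5 mm and 10.7 degrees, less where a joint would pass 70% of its speed; a pose out of reach is approached as far as the arm can. A call with a gripper value outside its range is refused whole. "hand" is the opening, from -1 (shut) to 1 (fully open), set as the call begins (left out, the last holds). The fingers move at their own pace and stop on an object; "newtons" is the grip in N (left out, the last holds). Time passes only in rows, so rows that do not move let the fingers close. It gives the time, the measured TCP pose, the force and the opening at its end, in the units of the state.
- read_state(): the state, without advancing time (a new reading comes with each control period).
- read_camera(name): name is "side" or "top"; returns the picture (400x640x3 uint8, red, green, blue); there is no depth.
- get_calibration(name): a dict with "fx", "fy", "cx", "cy" (pixels), "world_to_cam" (4x4, takes a point from world to camera coordinates). Camera axes: x right, y up, looking along -z (the intrinsics and any distortion apply to the point x, -y, -z); pixel columns grow to the right and rows downward; lengths in mm; the calibration is good to about 2 mm. A picture is of the moment at which its call begins. get_calibration takes no time and is no camera call.
- close_job(): hands the job in, once; it reports no verdict.
Trained networks look in the newest picture that a camera, given by its name, has taken for a name from the list of things; names that differ only in an ending like _2 or _b are one class to them, and where a whole thing is asked for, a point or a joint stands for the part that bears it (a point fixed in the world has none). Each returns a list of dicts, best first, with "conf" (0 to 1); they miss things now and then, are a little off and sometimes report something else, mostly with a low value. They report only what shows in the picture. A call takes as long as a camera call. They do not tell look-alikes from the thing itself.
- masks_of(thing, camera): "mask" (400x640 bool, what is visible of it) and "box" ([left, top, right, bottom] in pixels, round what is visible of it).
The state is a dict: "time_s": time; "q": joint angles; "joint_vel": joint speeds; "joint_torque": joint torques, N m; "tcp_pos": TCP position; "orientation": TCP orientation; "force": force on the tool from outside, world axes, zero at the start; "ft_torque": the same for the moment, N m; "gripper_width": finger opening in mm.
Only numpy, scipy, OpenCV 4.12 (cv2) and the standard library are available. Lean on these libraries where they do the work, as an engineer would, in place of code of your own. Each camera call takes 0.05 s, during which the arm holds its last target. There are 200 camera calls.

### The job

The sample carousel has been indexed one place too far. With a fingertip, lift the ratchet pawl by its finger bar and throw it over so that it stays up, then push the wheel backward (clockwise from above) exactly one notch so that the last vial of the row stands under the needle again, then tip the pawl back down so that it drops in between the teeth. Only push, gently, and lift or carry nothing: do not handle the vials, which stay standing in their nests, nor move the other things on the bench.

Things in the scene. Friction and masses are not known exactly. Their poses are not given: they have to be found in the camera images.
- changer: Fixed white and teal housing of the sample changer, 30 mm high. Origin: on the bench under the vertical wheel axis; its axes are called cx, cy, cz (cz up). It spans cx -135 to 165, cy -133 to 157 mm. The pawl's hinge bracket is a fixed block on it at cx 47 to 63, cy 130 to 142 mm, top 82 mm above the bench.
- wheel_top (a point): Centre of the wheel's upper face, 45 mm above the bench: a dark grey disc, 250 mm across. On its rim (radius 105 to 124 mm) stand eight steel ratchet teeth, tops 55 mm above the bench, with an upright face on the clockwise side and a ramp on the other. Midway between the pegs, on radius 58 mm, are eight vial nests, each of four 4 mm pins, tops 67 mm above the bench.
- wheel (a joint): Turn of the wheel, rad, positive counterclockwise from above (forward). Starts within 0.02 of 0; one notch backward (clockwise) is -0.785. Slight friction (about 1 N at a peg); stays where it is left. With the pawl down it is stopped after about 0.1 rad backward. The pawl can drop fully between teeth when the wheel is at most 0.10 rad beyond or 0.30 rad short of a notch.
- pawl (a joint): Lift angle of the pawl, rad, about a level hinge along cy: 0 = down, nose between the teeth; 1.27 = thrown over against its stop. It falls by its own weight within about a second: back to 0 when let go below about 0.85, over to 1.27 when above about 1.03. Moving it takes less than 2 N.
- pivot (a point): Hinge of the pawl, at cx 55, cy 115 mm in the changer frame, 70 mm above the bench. The steel pawl arm runs 55 mm from it toward -cx, ending in an 8 mm thick nose pointing down.
- pawl_bar (a point): On the axis of the pawl's level finger bar (10 mm diameter, along cy from 110 to 187 mm), at cy 167 mm, on a 60 mm lever. Pawl down: the bar is 34 mm to -cx of the hinge and 49 mm above it. Pushed level to +cx it passes over the top (60 mm above), lifting the nose, and comes to rest 37 mm to +cx, 47 mm above the hinge. Pushed back to -cx past the top, the pawl falls home.
- push_peg (a point): Top centre of one of eight alike upright push pegs on the wheel: 10 mm diameter, 37 mm tall, top 82 mm above the bench, on radius 95 mm, 45 degrees apart. At wheel joint 0 they stand at 0, 45, 90 .. degrees from cx, this one on the -cy side, opposite the pawl. Any of them will do.
- needle (a point): Tip of the fixed sampling needle, pointing down, 118 mm above the bench, 58 mm from the wheel axis at 22.5 degrees counterclockwise from cx. The nest under it is empty at the start. It hangs from a 14 mm wide arm (152 to 162 mm above the bench) that runs outward to a 12 mm post at cx 139, cy 57 mm.
- vial_a: Glass sample vial with white cap, loose in its nest: diameter 20 mm, 55 mm tall, standing on the wheel (origin at its underside, 45 mm above the bench). The last of the row of three: it is one notch counterclockwise of the needle at the start and must come under it.
- vial_b: Vial like vial_a, one nest further counterclockwise. Rides along.
- vial_c: Vial like vial_a, two nests further counterclockwise. Rides along.
- beaker: Open glass beaker, bystander, 70 mm diameter, 85 mm tall, origin at its underside on the bench.
- jar: Glass jar with screw lid, bystander, 66 mm diameter, 100 mm tall, origin at its underside.
- keypad: Hand keypad lying on the bench beyond the changer, bystander, 56 x 140 x 22 mm, origin at its underside.
There are look-alikes about, which are no part of the job. What is shaped like the vial_b but black or brown is not meant.

How it is judged:
By the outcome, as a careful person would: the job done as asked, in the order asked, and still so for the second after the job is handed in, with the robot touching nothing.
It also fails if it takes over 61 s, if anything falls off the work surface, if the arm or the gripper's body presses on something with over 40 N, if the wrist force passes 120 N, or if a joint passes its speed limit or range.

## Working session

There is one attempt and no reset: what is moved stays moved. The work goes in short steps, Python scripts to look and compute and a tool call to move; the robot and the scene stay as the last step left them, time stands still between calls to the robot, and variables do not carry over. Pictures are saved under pics/ and viewed, about 8 in all and at most 12, crops included, and the job is handed in when it is done.

Besides the shell and the picture viewer there is one more tool, called after "Call:" as name(argument=value, ...) on one line, values as JSON. drive_tool: Moves the arm, as the interface text tells. Its arguments: {"type":"object","properties":{"dp":{"type":"array","items":{"type":"array","items":{"type":"number"}}},"twist":{"type":"array","items":{"type":"number"}},"hand":{"type":"number"},"newtons":{"type":"number"}},"required":["dp","twist"]}

```bash
mkdir -p pics; python3 - <<'E'
from plant import *
import cv2,numpy as np
s=read_state();print(s)
for c in("side","top"):
    im=read_camera(c);cv2.imwrite(f"pics/{c}0.png",im[:,:,::-1]);k=get_calibration(c)
    print(c,k)
    for t in("changer","wheel_top","push_peg","pawl_bar","vial_a","pivot"):
        print(t,[(round(d["conf"],2),[int(v) for v in d["box"]]) for d in masks_of(t,c)][:9])
E
```

```text
{'time_s': 0.0, 'q': array([ 1.02597420e+00,  2.87195006e-01,  1.57818228e+00, -2.93676610e-05,
        1.27861269e+00, -1.50015932e-01]), 'joint_vel': array([-7.88121930e-05,  1.16407946e-03, -3.13391551e-04, -1.73250662e-04,
       -8.48594452e-04,  2.24599007e-03]), 'joint_torque': array([ 5.55120241e-04, -4.05986452e+01, -2.92623925e+01, -1.58082994e-04,
        5.81327069e-03,  4.26230272e-06]), 'tcp_pos': array([259.26607258, 622.50349798, 229.92476741]), 'orientation': array([[-9.23074188e-01,  3.84620018e-01, -1.21839738e-03],
       [ 3.84621806e-01,  9.23071938e-01, -2.06480880e-03],
       [ 3.30501633e-04, -2.37459390e-03, -9.99997126e-01]]), 'force': array([ 0.18404143, -0.3597534 , -0.37545344]), 'ft_torque': array([ 0.03860594, -0.0152659 , -0.01172941]), 'gripper_width': 85.04749829967999}
side {'fx': 505.38225514029, 'fy': 505.38225514029, 'cx': 321.40282608781325, 'cy': 203.18487495345028, 'world_to_cam': array([[-9.93871749e-01, -1.10526703e-01, -1.67175924e-03,
         5.68250434e+02],
       [ 6.62778901e-02, -6.07947462e-01,  7.91206120e-01,
        -1.15865471
[... 713 characters left out ...]
am': array([[ 2.03519746e-02, -9.99611235e-01, -1.90571882e-02,
         1.64773238e+01],
       [ 9.98720234e-01,  1.94437325e-02,  4.66887023e-02,
        -5.48120750e+02],
       [-4.63000085e-02, -1.99830067e-02,  9.98727685e-01,
        -1.15406428e+03],
       [ 0.00000000e+00,  0.00000000e+00,  0.00000000e+00,
         1.00000000e+00]])}
changer [(0.8, [230, 117, 385, 269])]
wheel_top [(0.71, [267, 145, 367, 250])]
push_peg [(0.61, [265, 143, 366, 250]), (0.23, [230, 119, 385, 271])]
pawl_bar [(0.78, [233, 185, 272, 214])]
vial_a [(0.59, [294, 209, 303, 218]), (0.41, [232, 288, 246, 299]), (0.39, [288, 190, 297, 196]), (0.39, [208, 141, 224, 156])]
pivot [(0.62, [234, 118, 384, 270])]
```

```bash
python3 - <<'E'
import cv2
a=cv2.imread("pics/top0.png");b=cv2.imread("pics/side0.png")
cv2.imwrite("pics/a.png",cv2.resize(a[100:290,200:420],None,fx=3.6,fy=3.15,interpolation=2)[:598])
cv2.imwrite("pics/b.png",cv2.resize(b[170:320,235:435],None,fx=4,fy=4,interpolation=2))
E
```

```text
(no output)
```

View pics/a.png

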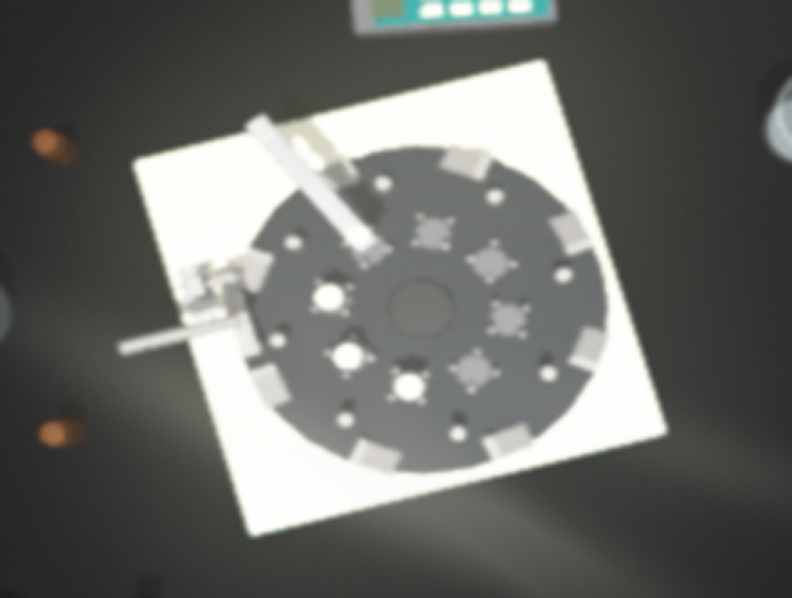

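View pics/b.png

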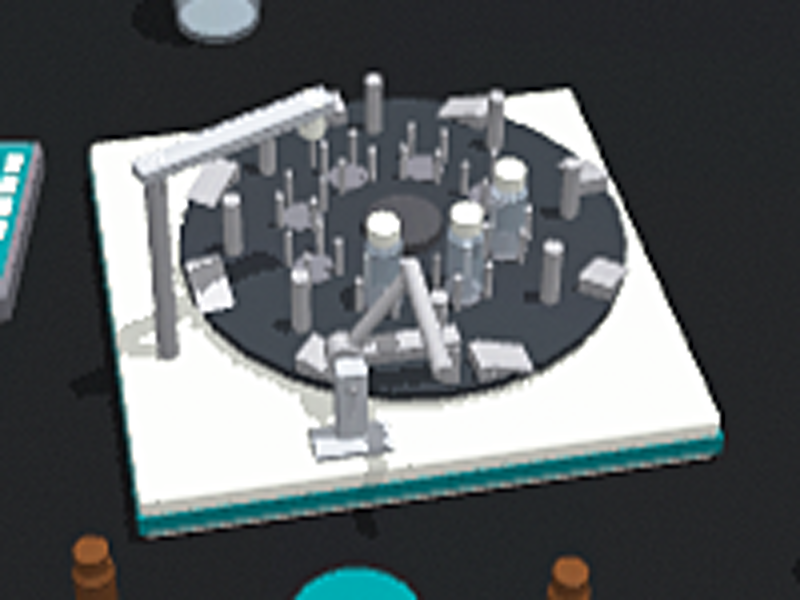

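View pics/top0.png

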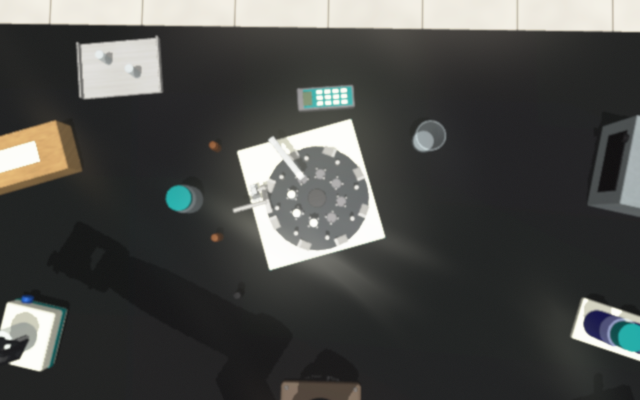

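Top view: pawl bar runs from crop (240,325) to (120,348), pegs ring the wheel, and there are three white-capped vials at (330,297), (348,356) and (409,386). The row's vials are these, sitting in the wheel nests. The brown bottles at (45,140) and (52,433) are on the bench and are not meant. Now I'll fit the changer pose to these features.

```bash
cat > h.py <<'E'
import numpy as np,cv2
from plant import *
def proj(P,c):
    k=get_calibration(c);P=np.atleast_2d(P);q=P@k["world_to_cam"][:3,:3].T+k["world_to_cam"][:3,3]
    return np.c_[k["cx"]+k["fx"]*q[:,0]/-q[:,2],k["cy"]-k["fy"]*q[:,1]/-q[:,2]]
def toW(p,P):
    P=np.atleast_2d(np.float64(P));c,s=np.cos(p[2]),np.sin(p[2])
    return np.c_[p[0]+c*P[:,0]-s*P[:,1],p[1]+s*P[:,0]+c*P[:,1],P[:,2]]
def pegs(w,n=range(8)):
    a=w+np.array(list(n))*np.pi/4
    return np.c_[95*np.cos(a),95*np.sin(a),0*a+82]
def bar(th,cy=187):  # lift th about hinge
    a=np.arctan2(49,-34)-th
    return np.array([55+60*np.cos(a),cy,70+60*np.sin(a)])
E
python3 - <<'E'
from h import *
from scipy.optimize import least_squares
f=np.array
top=lambda L:f(L)/[3.6,3.15]+[200,100]
sid=lambda L:f(L)/4+[235,170]
C=f([[-135,-133,30],[-135,157,30],[165,157,30],[165,-133,30]])
ct=top([(667,432),(250,535),(134,160),(546,60)]); cs=sid([(570,90),(720,432),(140,515),(90,145)])
pt=top([(383,183),(495,196),(564,273),(548,373),(458,432),(345,418),(277,340),(293,241)])
ps=sid([(373,76),(495,94),(570,163),(553,245),(303,272),(232,200)])
def res(x,full=False):
    p=x[:3];out=[proj(toW(p,C),"top")-ct,proj(toW(p,C),"side")-cs]
    W=toW(p,pegs(x[3]))
    for c,o in(("top",pt),("side",ps)):
        q=proj(W,c);d=q[None]-o[:,None];i=np.argmin((d**2).sum(2),1);out.append(d[range(len(o)),i])
    for r,c in zip(out,("top","side","top","side")): r+= x[4:6] if c=="top" else x[6:8]
    if full:return out
    return np.r_[np.concatenate(out).ravel(),x[4:]*1]
r=least_squares(res,[550,-10,.25,0]+[0]*4,loss="soft_l1")
print(np.round(r.x,3));[print(np.round(o,1).tolist()) for o in res(r.x,True)]
p=r.x[:3];np.save("pose.npy",r.x)
print("bar",toW(p,bar(0,110)),toW(p,bar(0)),proj(toW(p,bar(0)),"top"),proj(toW(p,bar(0)),"side"))
print("pegs",toW(p,pegs(r.x[3])).round())
print("needle",toW(p,[58*np.cos(.3927),58*np.sin(.3927),118]),"post",toW(p,[139,57,0]))
for t in("jar","beaker"):
  for c in("top","side"):
    print(t,c,[(round(d["conf"],2),[int(v) for v in d["box"]]) for d in masks_of(t,c)][:3])
E
```

```text
[ 5.38345e+02  1.77790e+01  2.93000e-01 -1.50000e-02  1.42000e-01
 -2.93000e-01  2.27000e-01  1.88000e-01]
[[0.3, 0.4], [-0.2, 0.2], [-0.5, -0.2], [-0.3, -0.8]]
[[0.3, -0.3], [0.7, -3.0], [-0.7, -3.5], [-0.3, -0.5]]
[[-0.1, -0.3], [-0.0, -0.2], [-0.0, 0.3], [0.3, -0.2], [0.1, 0.3], [0.2, 0.4], [0.0, 0.0], [-0.1, 0.3]]
[[-0.1, 1.0], [0.2, 0.6], [0.6, 0.0], [0.1, 0.6], [-0.7, 1.0], [-0.3, -0.0]]
bar [[526.47520307 129.09613473 119.29528682]] [[504.2304002  202.81294926 119.29528682]] [[233.29648495 210.71166392]] [[345.49734479 263.48755663]]
pegs [[630.  44.  82.]
 [585. 101.  82.]
 [512. 109.  82.]
 [455.  64.  82.]
 [447.  -8.  82.]
 [492. -65.  82.]
 [564. -74.  82.]
 [621. -28.  82.]]
needle [[583.23306678  54.50847726 118.        ]] post [[654.95134227 112.50462006   0.        ]]
jar top [(0.62, [165, 186, 202, 213]), (0.6, [232, 118, 383, 273]), (0.15, [266, 144, 368, 249])]
jar side [(0.6, [258, 189, 413, 302])]
beaker top [(0.78, [412, 121, 443, 151])]
beaker side [(0.68, [277, 142, 305, 178]), (0.28, [258, 189, 415, 303])]
```

Call:
drive_tool(dp=[[0, 0, 0], [0, 0, 0], [0, 0, 0], [0, 0, 0], [0, 0, 0]], twist=[-9.8, -9.8, -9.8, -10, 0], hand=-1, newtons=20)

```text
time_s: 1.52
tcp_pos: [259.6, 623.1, 231.4]
orientation: [[-0.958, -0.287, 0.0], [-0.287, 0.958, 0.0], [-0.0, 0.0, -1.0]]
force: [-1.2, 0.2, 0.7]
gripper_width: 0.0
```

```bash
cat >> h.py <<'E'
def where():
    p=np.load("pose.npy")[:3];s=read_state();R=np.array([[np.cos(p[2]),-np.sin(p[2])],[np.sin(p[2]),np.cos(p[2])]])
    t=np.r_[R.T@(s["tcp_pos"][:2]-p[:2]),s["tcp_pos"][2]]
    x=R.T@s["orientation"][:2,0]
    print("t",round(s["time_s"],2),"changer-frame tcp",t.round(1),"toolx yaw",np.degrees(np.arctan2(x[1],x[0])).round(1),"F",s["force"].round(1),"w",round(s["gripper_width"],1))
    return t,s
def go(T):
    p=np.load("pose.npy")[:3];t,s=where()
    d=toW(p,[T])[0]-s["tcp_pos"];print("tool delta m",(s["orientation"].T@d/1000).round(4))
E
python3 -c "
from h import *
go([-10,177,230])"
```

```text
t 1.52 changer-frame tcp [-92.  660.  231.4] toolx yaw 179.9 F [-1.2  0.2  0.7] w 0.0
tool delta m [-0.0831 -0.4829  0.0013]
```

Call:
drive_tool(dp=[[-0.0075, -0.044, 0], [-0.0075, -0.044, 0], [-0.0075, -0.044, 0], [-0.0075, -0.044, 0], [-0.0075, -0.044, 0], [-0.0075, -0.044, 0], [-0.0075, -0.044, 0], [-0.0075, -0.044, 0], [-0.0075, -0.044, 0], [-0.0075, -0.044, 0], [-0.0075, -0.043, 0], [0, 0, 0]], twist=[0, 0, 0, 0, 0, 0, 0, 0, 0, 0, 0, 0])

```text
time_s: 3.02
tcp_pos: [479.1, 182.4, 231.6]
orientation: [[-0.959, -0.282, 0.001], [-0.282, 0.959, -0.0], [-0.001, -0.0, -1.0]]
force: [-0.3, 0.1, 1.1]
gripper_width: 0.2
```

Call:
drive_tool(dp=[[0, 0, 0.03], [0, 0, 0.03], [0, 0, 0.03], [0, 0, 0.03], [0, 0, 0.01], [0, 0, 0]], twist=[0, 0, 0, 0, 0, 0])

```text
time_s: 3.78
tcp_pos: [477.6, 185.0, 101.2]
orientation: [[-0.957, -0.288, -0.001], [-0.288, 0.957, 0.0], [0.001, 0.0, -1.0]]
force: [-1.1, 0.6, -0.3]
gripper_width: 0.3
```

```bash
python3 - <<'E'
from h import *
where()
b=read_camera("side");a=read_camera("top")
a=cv2.resize(a[150:260,200:330],(650,300*0+550));b=cv2.resize(b[190:310,260:400],(700,600))
cv2.imwrite("pics/c.png",b[:,:,::-1])
E
```

```text
t 3.77 changer-frame tcp [ -9.8 177.6 101.2] toolx yaw 180.0 F [-1.1  0.6 -0.3] w 0.3
```

View pics/c.png

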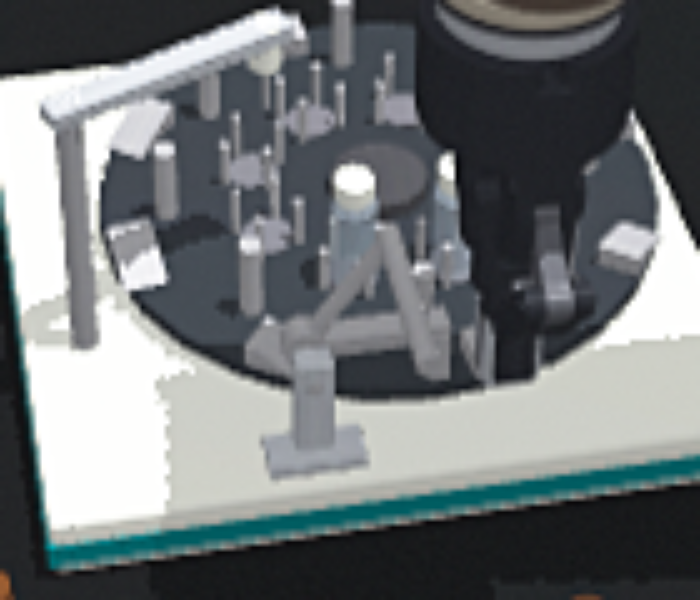

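The finger stands just to the −cx side of the bar: bar end at crop (435,370), fingertip at (515,380). Pushing level to +cx.

Call:
drive_tool(dp=[[-0.006, 0, 0], [-0.006, 0, 0], [-0.006, 0, 0], [-0.006, 0, 0], [-0.006, 0, 0], [-0.006, 0, 0], [-0.006, 0, 0], [-0.006, 0, 0], [-0.006, 0, 0], [-0.006, 0, 0]], twist=[0, 0, 0, 0, 0, 0, 0, 0, 0, 0])

```text
time_s: 5.12
tcp_pos: [535.8, 201.9, 101.2]
orientation: [[-0.957, -0.289, -0.0], [-0.289, 0.957, -0.0], [0.0, -0.0, -1.0]]
force: [0.3, -0.7, -1.0]
gripper_width: -0.3
```

Call:
drive_tool(dp=[[-0.006, 0, 0], [-0.006, 0, 0], [-0.006, 0, 0], [-0.002, 0, 0], [0, 0, 0], [0, 0, 0]], twist=[0, 0, 0, 0, 0, 0])

```text
time_s: 5.88
tcp_pos: [554.5, 207.5, 101.3]
orientation: [[-0.957, -0.289, -0.0], [-0.289, 0.957, -0.0], [0.0, -0.0, -1.0]]
force: [0.3, 0.5, 0.1]
gripper_width: 0.2
```

Call:
drive_tool(dp=[[0.01, 0, 0], [0.01, 0, 0], [0.01, 0, -0.03], [0.01, 0, -0.05], [0, 0, -0.02], [0, 0, 0]], twist=[0, 0, 0, 0, 0, 0])

```text
time_s: 6.62
tcp_pos: [516.9, 196.1, 203.6]
orientation: [[-0.957, -0.289, 0.005], [-0.289, 0.957, 0.001], [-0.005, -0.001, -1.0]]
force: [-0.8, 0.0, -0.7]
gripper_width: -0.3
```

```bash
python3 - <<'E'
from h import *
where()
b=read_camera("side")
cv2.imwrite("pics/d.png",cv2.resize(b[190:310,260:400],(700,600))[:,:,::-1])
p=np.load("pose.npy")[:3]
for th in(0,1.27):print(th,(proj(toW(p,bar(th)),"side")-[260,190])*5)
E
```

```text
t 6.62 changer-frame tcp [ 31.  176.9 203.6] toolx yaw 180.0 F [-0.8  0.  -0.7] w -0.3
0 [[427.48672397 367.43778317]]
1.27 [[237.37296122 396.53152823]]
```

View pics/d.png

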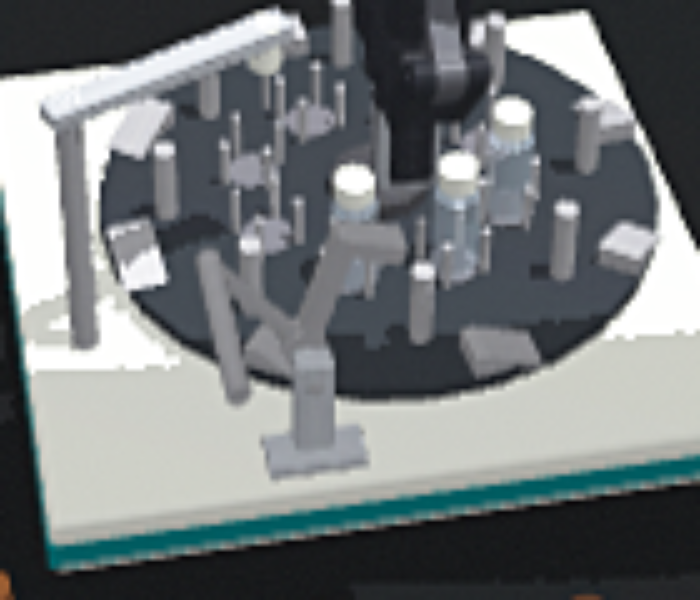

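Pawl thrown over: the bar end at crop (237,396) matches the prediction for 1.27. Next, the −cy push peg.

```bash
python3 -c "
from h import *
go([27,-95,203])"
```

```text
t 6.67 changer-frame tcp [ 30.  177.  201.6] toolx yaw 180.0 F [ 0.4 -0.5 -0.9] w -0.0
tool delta m [ 0.003  -0.272  -0.0013]
```

Call:
drive_tool(dp=[[0, -0.03, 0], [0, -0.03, 0], [0, -0.03, 0], [0, -0.03, 0], [0, -0.03, 0], [0, -0.03, 0], [0, -0.03, 0], [0, -0.03, 0], [0.004, -0.032, 0], [0, 0, 0], [0, 0, 0]], twist=[0, 0, 0, 0, 0, 0, 0, 0, 0, 0, 0])

```text
time_s: 8.05
tcp_pos: [590.0, -64.9, 199.6]
orientation: [[-0.957, -0.289, -0.003], [-0.289, 0.957, 0.001], [0.002, 0.002, -1.0]]
force: [0.2, 0.2, 0.2]
gripper_width: -0.4
```

Call:
drive_tool(dp=[[0, 0, 0.03], [0, 0, 0.03], [0, 0, 0.03], [0, 0, 0.03], [0, 0, 0.021], [0, 0, 0]], twist=[0, 0, 0, 0, 0, 0])

```text
time_s: 8.8
tcp_pos: [589.3, -64.4, 58.1]
orientation: [[-0.957, -0.29, -0.004], [-0.29, 0.957, 0.001], [0.004, 0.003, -1.0]]
force: [-0.5, 0.2, 0.3]
gripper_width: 0.3
```

```bash
python3 - <<'E'
from h import *
where()
E
```

```text
t 8.8 changer-frame tcp [ 25.1 -93.4  58.1] toolx yaw -180.0 F [-0.5  0.2  0.3] w 0.3
```

Call:
drive_tool(dp=[[0.003, -0.001, -0.004], [0.003, -0.001, 0], [0.003, 0, 0], [0, 0, 0]], twist=[0, 0, 0, 0])

```text
time_s: 9.3
tcp_pos: [582.9, -70.3, 64.8]
orientation: [[-0.958, -0.288, 0.001], [-0.288, 0.958, -0.0], [-0.001, -0.0, -1.0]]
force: [0.6, 0.0, -0.6]
gripper_width: 0.3
```

Call:
drive_tool(dp=[[0.00625, -0.00084, 0], [0.00625, -0.00084, 0], [0.00625, -0.00084, 0], [0.00625, -0.00084, 0], [0.00625, -0.00084, 0], [0.00625, -0.00084, 0], [0.00625, -0.00084, 0], [0.00625, -0.00084, 0], [0.00625, -0.00084, 0], [0.0031, -0.0004, 0], [0, 0, 0]], twist=[3.75, 3.75, 3.75, 3.75, 3.75, 3.75, 3.75, 3.75, 3.75, 1.9, 0])

```text
time_s: 10.68
tcp_pos: [524.6, -78.7, 64.4]
orientation: [[-0.946, 0.323, -0.0], [0.323, 0.946, 0.0], [0.0, 0.0, -1.0]]
force: [-0.3, -0.1, -0.0]
gripper_width: -0.4
```

```bash
cat >> h.py <<'E'
def wheel(guess):
    """wheel angle from white vial caps / refine: project and score brightness of the pegs+caps in both views"""
    x=np.load("pose.npy");p=x[:3];ims={c:cv2.GaussianBlur(cv2.cvtColor(read_camera(c),cv2.COLOR_RGB2GRAY),(0,0),1.).astype(np.float32) for c in("top","side")}
    sc=[];W=np.arange(guess-.3,guess+.3,.005)
    for w in W:
        a=w+np.radians([67.5,112.5,157.5]);P=toW(p,np.c_[58*np.cos(a),58*np.sin(a),0*a+100]);v=[]
        for c,o in(("top",x[4:6]),("side",x[6:8])):
            q=(proj(P,c)+o*0-0).astype(np.float32);v.append(cv2.remap(ims[c],q[:,:1],q[:,1:],1).mean())
        sc.append(v)
    sc=np.array(sc)
    for j,c in enumerate(("top","side")):
        s=sc[:,j];m=s>s.max()-.15*(s.max()-s.min());print(c,"wheel",W[s.argmax()].round(3),"plateau mid",W[m].mean().round(3),s.max().round())
    return ims
E
python3 - <<'E'
from h import *
where();wheel(-.65)
t=read_camera("top");cv2.imwrite("pics/e.png",cv2.resize(t[110:280,225:395],(600,600))[:,:,::-1])
E
```

```text
t 10.68 changer-frame tcp [-41.1 -88.4  64.4] toolx yaw 144.4 F [-0.3 -0.1 -0. ] w -0.4
top wheel -0.605 plateau mid -0.615 253.0
side wheel -0.595 plateau mid -0.602 254.0
```

View pics/e.png

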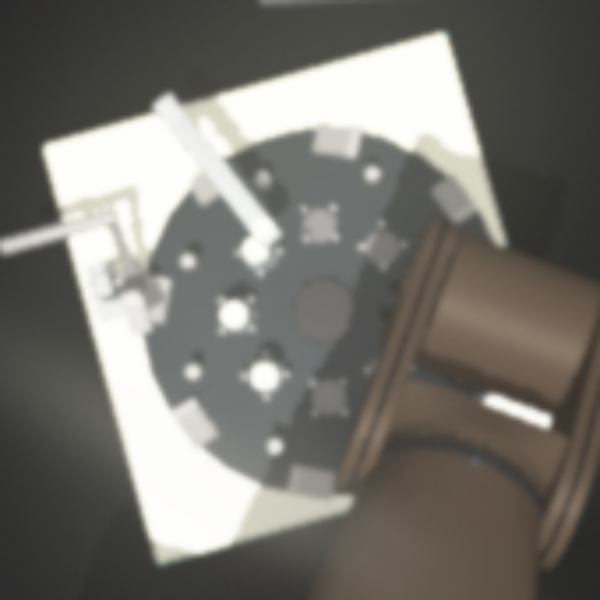

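Wheel at about −0.61 (cameras −0.615/−0.60, geometry −0.602), with the vial row shifting toward the needle and the pawl still up. About 10° left.

Call:
drive_tool(dp=[[0.0042, -0.0006, 0], [0.0042, -0.0006, 0], [0.0042, -0.0006, 0], [0.0025, -0.0004, 0], [0.0017, -0.0003, 0], [0, 0, 0], [0, 0, 0]], twist=[2.55, 2.55, 2.55, 1.5, 1.0, 0, 0])

```text
time_s: 11.7
tcp_pos: [508.1, -74.4, 64.3]
orientation: [[-0.875, 0.485, -0.0], [0.485, 0.875, 0.0], [0.001, 0.0, -1.0]]
force: [0.6, -0.2, 0.1]
gripper_width: -0.4
```

```bash
python3 - <<'E'
from h import *
t,s=where();print(np.radians(np.degrees(np.arctan2(t[1],t[0]))%360-9.56-270));wheel(-.75)
E
```

```text
t 11.7 changer-frame tcp [-55.5 -79.5  64.3] toolx yaw 134.2 F [ 0.6 -0.2  0.1] w -0.4
-0.776519715647
top wheel -0.795 plateau mid -0.78 250.0
side wheel -0.775 plateau mid -0.77 253.0
```

Call:
drive_tool(dp=[[-0.006, 0, 0], [-0.008, 0, 0], [0, 0, -0.03], [0, 0, -0.04], [0, 0, -0.04], [0, 0, -0.03], [0, 0, 0], [0, 0, 0], [0, 0, 0], [0, 0, 0], [0, 0, 0], [0, 0, 0]], twist=[0, 0, 0, 0, 0, 0, -9, -9, -9, -9, -9.8, 0])

```text
time_s: 13.3
tcp_pos: [520.8, -81.5, 204.4]
orientation: [[-0.958, -0.287, 0.0], [-0.287, 0.958, -0.0], [-0.0, -0.0, -1.0]]
force: [-0.5, -0.4, -0.1]
gripper_width: 0.1
```

```bash
python3 - <<'E'
from h import *
go([122,177,203])
E
```

```text
t 13.3 changer-frame tcp [-45.5 -90.  204.4] toolx yaw 179.9 F [-0.5 -0.4 -0.1] w 0.1
tool delta m [-0.1668  0.2674  0.0014]
```

Call:
drive_tool(dp=[[-0.0167, 0.0267, 0], [-0.0167, 0.0267, 0], [-0.0167, 0.0267, 0], [-0.0167, 0.0267, 0], [-0.0167, 0.0267, 0], [-0.0167, 0.0267, 0], [-0.0167, 0.0267, 0], [-0.0167, 0.0267, 0], [-0.0167, 0.0267, 0], [-0.0167, 0.0267, 0], [0, 0, 0], [0, 0, 0]], twist=[0, 0, 0, 0, 0, 0, 0, 0, 0, 0, 0, 0])

```text
time_s: 14.8
tcp_pos: [603.3, 222.2, 204.0]
orientation: [[-0.958, -0.287, -0.001], [-0.287, 0.958, -0.0], [0.001, -0.0, -1.0]]
force: [-0.4, -0.3, 0.3]
gripper_width: 0.0
```

```bash
python3 - <<'E'
from h import *
where();wheel(-.75)
b=read_camera("side")
cv2.imwrite("pics/f.png",cv2.resize(b[190:310,260:400],(700,600))[:,:,::-1])
E
```

```text
t 14.8 changer-frame tcp [121.2 176.9 204. ] toolx yaw 179.9 F [-0.4 -0.3  0.3] w 0.0
top wheel -0.795 plateau mid -0.78 250.0
side wheel -0.775 plateau mid -0.77 253.0
```

View pics/f.png

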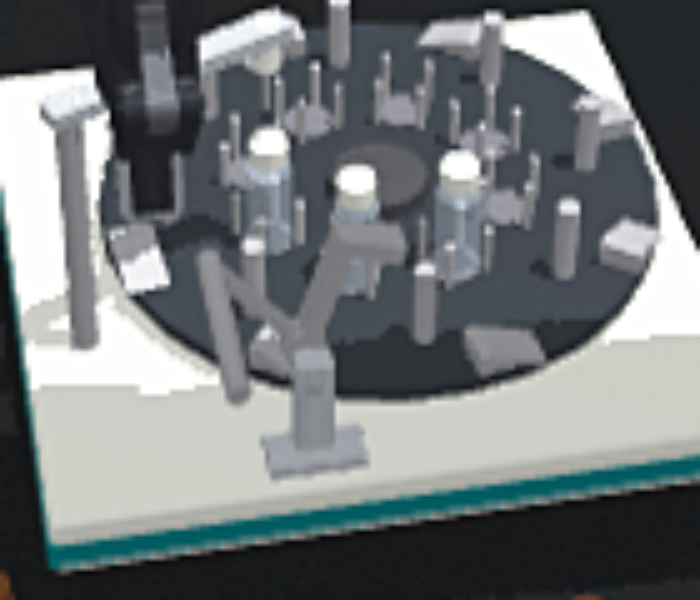

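Vial_a stands under the needle line, the pawl is up and all vials are upright. Lowering on the +cx side of the bar.

Call:
drive_tool(dp=[[0, 0, 0.03], [0, 0, 0.03], [0, 0, 0.03], [0, 0, 0.012], [0, 0, 0], [0, 0, 0]], twist=[0, 0, 0, 0, 0, 0])

```text
time_s: 15.7
tcp_pos: [604.4, 222.6, 104.1]
orientation: [[-0.958, -0.288, 0.003], [-0.288, 0.958, 0.001], [-0.003, -0.0, -1.0]]
force: [0.7, -0.7, -0.4]
gripper_width: -0.2
```

Call:
drive_tool(dp=[[0.005, 0, 0], [0.005, 0, 0], [0.005, 0, 0], [0.005, 0, 0], [0.005, 0, 0], [0.005, 0, 0], [0.005, 0, 0], [0.005, 0, 0], [0.005, 0, 0], [0.005, 0, 0], [0.005, 0, 0], [0, 0, 0]], twist=[0, 0, 0, 0, 0, 0, 0, 0, 0, 0, 0, 0])

```text
time_s: 17.2
tcp_pos: [550.3, 206.6, 102.3]
orientation: [[-0.957, -0.289, -0.0], [-0.289, 0.957, -0.0], [0.0, 0.0, -1.0]]
force: [0.5, 0.1, -0.9]
gripper_width: -0.2
```

Call:
drive_tool(dp=[[0, 0, 0], [0, 0, 0], [-0.015, 0, 0], [-0.015, 0, 0], [-0.01, 0, -0.03], [0, 0, -0.04], [0, 0, -0.03], [0, 0, 0]], twist=[0, 0, 0, 0, 0, 0, 0, 0])

```text
time_s: 18.2
tcp_pos: [591.7, 218.8, 206.2]
orientation: [[-0.957, -0.289, 0.007], [-0.289, 0.957, 0.001], [-0.008, -0.001, -1.0]]
force: [0.4, -0.3, -0.2]
gripper_width: 0.1
```

```bash
python3 - <<'E'
from h import *
where();wheel(-.75)
b=read_camera("side")
cv2.imwrite("pics/g.png",cv2.resize(b[190:310,260:400],(700,600))[:,:,::-1])
E
```

```text
t 18.2 changer-frame tcp [109.2 177.  206.2] toolx yaw 180.0 F [ 0.4 -0.3 -0.2] w 0.1
top wheel -0.795 plateau mid -0.78 250.0
side wheel -0.775 plateau mid -0.77 253.0
```

View pics/g.png

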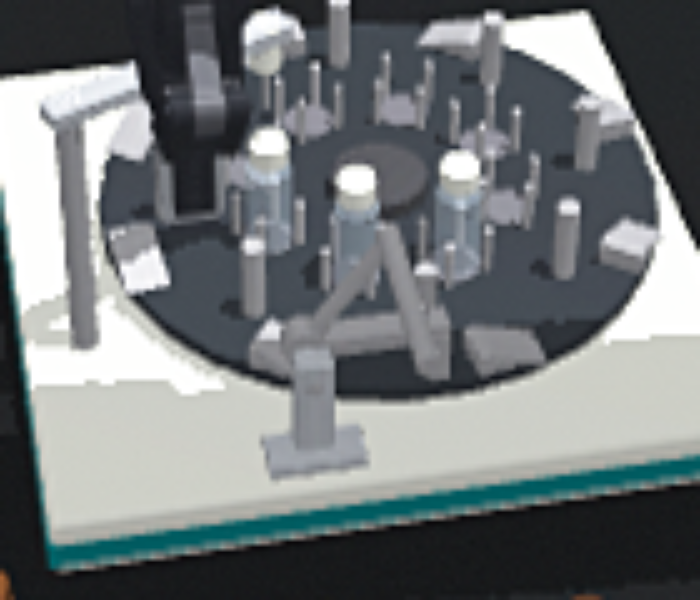

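The pawl is down: its bar end at (435,370) is where it was at the start. The wheel is unmoved, the vials are upright and the robot is clear.

```bash
python3 -c "
from plant import *
print(close_job())"
```

```text
the job is handed in; nothing more can be done
None
```

The carousel is back one notch with vial_a under the needle again, and the job is handed in at about 18 s.

- **Pawl up:** I pushed the finger bar level to +cx with the shut fingertips. It went over and stayed up, and the bar end showed where I had predicted it for 1.27.
- **Wheel back:** I pushed the −cy peg clockwise. The wheel stands at about −0.78: the cameras gave −0.78 and −0.77 and the finger geometry −0.777, against a target of −0.785. The remaining error is about 0.01 rad, well inside the drop-in window.
- **Pawl down:** I tipped the bar back to −cx. The last picture shows the bar end at its starting position, so the nose is fully down.

In the last side picture the three vials stand upright in their nests and the robot touches nothing. I did not look at the beaker, jar or keypad again at the end, but the arm did not go near them. The force readings at the end of each move stayed within about 1.5 N. No check failed. The only disagreement was about 0.01 to 0.02 rad between the two cameras' wheel angles.

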